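# Seat the practice nail card and hold the cuticle pusher on the nail

## Task

Slide the practice nail card into its metal holder until it is fully home and let go of it; then take the cuticle pusher out of its stand and hold its ball tip on the dark dot on the nail, handle leaning about 30 degrees from upright, back over the card's outer end (the end left sticking out of the holder, nearest you). Press only lightly, so that the sprung finger sinks a few millimetres without bottoming out, and finish while still holding the pusher there. Leave the bottle, the jar and the buffer block where they are.

Things in the scene. Friction and masses are not known exactly. Their poses are not given: they have to be found in the camera images.
- card: Loose practice card, 150 g: flat grey plate 110 (x) x 56 (y) x 6 mm; its +x end goes into the holder and starts roughly away from the robot. On top at x = -20 mm: a grey grip block 36 (x) x 30 (y) x 16 mm high, out of which a skin-coloured finger, 18 mm wide (y), with a pale nail rises 10 mm more (nail top at z = 32 mm). Grip the block by its y sides. Origin: centre of the underside.
- nail_spot (a point): Centre of the dark dot, 5.6 mm across, on the flat top of the nail (nail 22 x 14 mm): at x = -16, y = 0, z = 32 mm of the card when unpressed; goes down with the finger.
- finger (a joint): How far the sprung finger is pushed down into its block, m: 0 free, 0.008 bottomed. It takes about 0.75 N to start and 0.5 N more per mm (4.75 N at the bottom).
- holder: Fixed aluminium holder; origin on the table under the seated card's centre, +x the way in. Floor 6 mm high, 76 wide, x -45 to 63 mm. Slot from x = 12 mm to the end stop at 55: walls 59 mm apart (mouth flared out to x = -3), 7.5 mm high under a roof (top at z = 19.5 mm). Card home: its origin at x 0, y 0, z 6 mm, same axes; its block stays outside.
- stand: Fixed wooden tool stand, a block 60 x 60 x 62 mm high with a 10 mm square hole down its middle, in which the pusher stands. Origin: centre of its underside.
- pusher: Loose cuticle pusher, 60 g, upright in the stand, tip down. Origin: centre of its steel ball tip (radius 3.5 mm); z up along the tool. Rod 8 mm thick to z = 56.5 mm; flange 22 x 22 x 4 mm resting on the stand; then a black square handle 14 x 14 mm (sides along x and y), z = 60.5 to 131.5 mm. It must rise 62 mm to leave the stand.
- pusher_top (a point): Centre of the top end of the pusher's handle, at z = 131.5 mm of the pusher.
- polish: Bystander: glass nail polish bottle with black cap, 34 mm across, 75 mm high. Origin: centre of its underside.
- jar: Bystander: round jar 54 mm across, 45 mm high. Origin: centre of its underside.
- buffer: Bystander: grey buffer block 30 x 75 x 25 mm high. Origin: centre of its underside.

How it is judged (in metres and radians):
On the way, in this order (a step that is already met when the one before it is completed fails the run):
1. the card is fully home in the holder and let go (x of card in the frame of holder between -0.004 and 0.004 m and y of card in the frame of holder between -0.004 and 0.004 m and z of card in the frame of holder between 0.003 and 0.009 m and angle between the x axis of card and the x axis of holder, either way round below 0.06 rad and angle between card's own z axis and vertical below 0.06 rad and contact force between the fingers and card below 0.1 N), for 0.2 s.
2. the pusher has been lifted clear of its stand (height (world z) of pusher above 0.06 m and contact force between the fingers and pusher above 1 N and contact force between pusher and stand below 0.1 N), for 0.1 s.
At the end, for the whole second after the job is handed in: Card home (4 mm, 0.06 rad) and let go; the gripper alone holds the pusher still, ball within 5 mm of the dot, finger pressed 1 to 7.2 mm, tool leaning 20 to 40 deg, its top over 50 mm to the holder's -x and within 35 mm of its midline (all of step 1 and horizontal distance between pusher and nail_spot below 0.005 m and contact force between pusher and card above 0.5 N and value of joint finger between 0.001 and 0.0072 m and angle between pusher's own z axis and vertical between 0.35 and 0.7 rad and x of pusher_top in the frame of holder below -0.05 m and y of pusher_top in the frame of holder between -0.035 and 0.035 m and contact force between the fingers and pusher above 1 N and contact force between pusher and stand below 0.1 N and contact force between pusher and holder below 0.1 N and linear speed of pusher below 0.02 m/s); the arm keeps its last pose, push and grip.
It fails at once if the pusher is pressed on the card or finger with more than 12 N (contact force between pusher and card above 12 N).
It fails at once if the glass nail polish bottle with a tall black cap is shoved more than 25 mm or tipped over (distance of polish from where it was at the start of the episode above 0.025 m or angle between polish's own z axis and vertical above 0.4 rad).
It fails at once if the small round jar is shoved more than 25 mm or tipped over (distance of jar from where it was at the start of the episode above 0.025 m or angle between jar's own z axis and vertical above 0.4 rad).
It fails at once if the grey nail buffer block is shoved more than 25 mm or tipped over (distance of buffer from where it was at the start of the episode above 0.025 m or angle between buffer's own z axis and vertical above 0.4 rad).
It also fails if it takes over 54 s, if anything falls off the work surface, if the arm or the gripper's body presses on something with over 40 N, if the wrist force passes 120 N, or if a joint passes its speed limit or range.

## Robot

A 6-joint arm with a two-finger parallel gripper is mounted at the origin on the work surface. World frame = base frame: x ahead of the robot, y to its left, z up, the work surface at z = 0. Lengths are in mm, angles in rad, forces in N, time in s.
With the tool pointing down it reaches from about 375 to 900 mm from the base axis. Payload 3.1 kg.
Tool frame: the origin (TCP) lies at the very end of the fingers, on their centre line; the grasp point (between the pads) lies 19 mm behind it; z points along the fingers, y is the line along which they close (so a half turn about z gives the same grasp; the last joint's range is limited). The gripper opens to 85 mm and grips with 20 to 120 N. Pads are 22 mm wide; open, the fingers measure 114 mm over their backs; the gripper's body (76 mm by 85 mm) begins 54 mm behind the grasp point. The pads swing forward as they close: fully open they stand 13 mm farther back than shut.
Start: joints at [-1.306, 0.527, 1.433, -0, 1.181, -0.178], TCP at [268.377, -564.42, 210.41] pointing down, gripper open.
Joint ranges: [-3.08, 3.08], [-0.75, 2.2], [0.22, 2.44], [-1.43, 4.57], [0, 2.65], [-2.85, 2.85]. Speed limits (rad/s): [2.79, 2.79, 3.14, 3.14, 3.14, 3.14].

## Interface

Orientations are given as [roll, pitch, yaw] about the fixed x, y, z axes, in that order (R = Rz(yaw) Ry(pitch) Rx(roll)).
In Python, from rig import state, capture, hand_in gives the robot as it stands. The module is installed in compiled form; this text tells all that it offers.
- The arm moves only by the tool step_arm, never from a script. Its argument "increments" is one flat list of numbers, 7 for each row, row after row: the shift along the tool's x, y, z in units of 100 mm (1.0 is 100 mm), then the turn, a rotation vector about the tool's x, y, z in units of 0.5 rad (1.0 is 0.5 rad), then the opening, from 0 (shut) to 1 (fully open). In form: [x, y, z, rx, ry, rz, fingers, x, y, z, rx, ry, rz, fingers, ...]. A call has 1 to 5 rows; each row is the pose to reach, as a shift and turn from the pose commanded when the call began, along the tool's axes at that moment; what a row does not reach only later rows make up. A row lasts 1/8 s, in which the tool goes at most 62.5 mm and 10.7 degrees, less where a joint would pass 70% of its speed; a pose out of reach is approached as far as the arm can. A call with a number of a shift or a turn outside -1 to 1 is refused whole. A call with a gripper value outside its range is refused whole. The fingers move at their own pace and stop on an object; the grip force is fixed at half the most. Time passes only in rows, so rows that repeat a pose let the fingers close. It gives the time, the measured TCP pose, the force, the opening and the grip force at its end, in the units of the state.
- state(): the state, without advancing time (a new reading comes with each control period).
- capture(name): name is "scene" or "top" or "wrist"; returns a dict with "pixels" (384x512x3 uint8, red, green, blue), "mtx" (3x3 intrinsics, pixels), "position" and "orientation" of the camera in the world. Camera axes: x right, y up, looking along -z (the intrinsics and any distortion apply to the point x, -y, -z); pixel columns grow to the right and rows downward; lengths in mm; the calibration is good to about 2 mm. The wrist camera is an equidistant fisheye: a pixel r from the principal point sees the ray r / f radians off the axis. A picture is of the moment at which its call begins. There is no depth.
- hand_in(): hands the job in; it is judged then, once.
The state is a dict: "time_s": time; "joint_positions": joint angles; "joint_velocities": joint speeds; "tau": joint torques, N m; "eef_pos": TCP position; "tcp_rot": TCP orientation; "ft_force": force on the tool from outside, world axes, zero at the start; "wrist_torque": the same for the moment, N m; "width": opening from 0.0 (shut) to 1.0 (fully open); "gripper_force": force on a finger pad.
Only numpy, scipy, OpenCV 4.12 (cv2) and the standard library are available. Lean on these libraries where they do the work, as an engineer would, in place of code of your own. Each camera call takes 0.05 s, during which the arm holds its last target. There are 200 camera calls.

## Working session

There is one attempt and no reset: what is moved stays moved. The work goes in short steps, Python scripts to look and compute and a tool call to move; the robot and the scene stay as the last step left them, time stands still between calls to the robot, and variables do not carry over. Pictures are saved under pics/ and viewed, at most 10 in all, crops included, and the job is handed in when it is done.

Besides the shell and the picture viewer there is one more tool, called after "Call:" as name(argument=value, ...) on one line, values as JSON. step_arm: Moves the arm, as the interface text tells. Shifts and turns lie within -1 to 1; 1 stands for 100 mm of shift or 0.5 rad of turn. Its arguments: {"type":"object","properties":{"increments":{"type":"array"}},"required":["increments"]}

```bash
mkdir -p pics
python3 - <<'E'
from rig import state,capture
import cv2,pickle
s=state();print(s)
d={}
for n in("scene","top"):
    c=capture(n);d[n]=c;print(n,c["mtx"],c["position"],c["orientation"],[k for k in c])
    cv2.imwrite(f"pics/{n}0.png",c["pixels"][:,:,::-1])
pickle.dump(d,open("d0.pkl","wb"))
E
```

```text
{'time_s': 0.0, 'joint_positions': array([-1.30554364e+00,  5.28469554e-01,  1.43392487e+00, -3.03434470e-05,
        1.18137965e+00, -1.78451714e-01]), 'joint_velocities': array([-0.00104962,  0.00026763,  0.00035542,  0.00052219,  0.00019094,
        0.00061728]), 'tau': array([ 2.25715144e-05, -4.42342114e+01, -1.78027511e+01, -6.97764449e-05,
        8.43621878e-03,  6.55455466e-06]), 'eef_pos': array([ 268.1458704 , -563.70387   ,  209.42440357]), 'tcp_rot': array([-3.13944090e+00, -3.59613605e-04,  4.43715562e-01]), 'ft_force': array([-0.53790579, -0.4059011 , -0.24262341]), 'wrist_torque': array([-0.08636171,  0.05926943,  0.00340798]), 'gripper_force': 0.0, 'width': 0.998652109229389}
scene [[432.80826703   0.         262.37783885]
 [  0.         432.80826703 199.65885897]
 [  0.           0.           1.        ]] [ 851.22350688 -377.80665179  773.555566  ] [0.63086693 0.00251615 0.59786224] ['pixels', 'mtx', 'position', 'orientation']
top [[400.97410858   0.         254.41642452]
 [  0.         400.97410858 196.60641404]
 [  0.           0.           1.        ]] [390.55239761 -12.58106768 970.60116419] [ 0.19655643  0.00388066 -1.55006942] ['pixels', 'mtx', 'position', 'orientation']
```

View pics/top0.png

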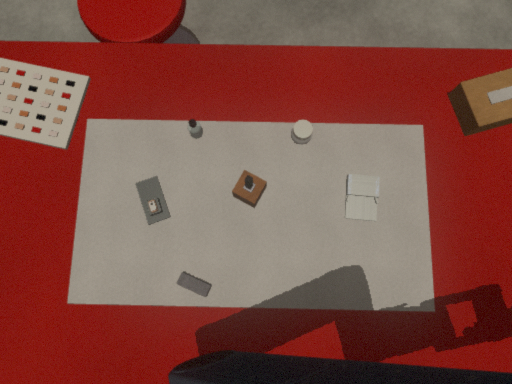

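View pics/scene0.png

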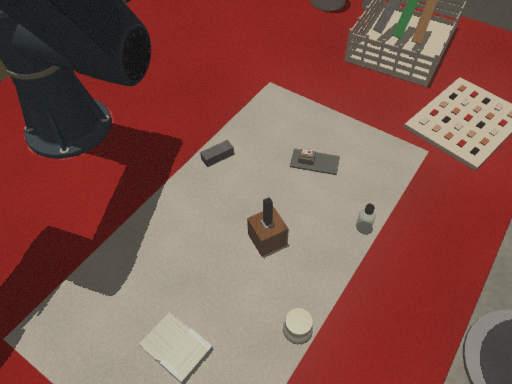

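Top view: card at about (153,200), stand (249,188), holder (362,198), polish (195,129), jar (302,131), buffer (194,284). Scene view: card (315,160), stand (268,230), holder (176,347). I'll magnify these next.

Run:
```python
import pickle,cv2,numpy as np
d=pickle.load(open("d0.pkl","rb"))
t=d["top"]["pixels"][:,:,::-1];s=d["scene"]["pixels"][:,:,::-1]
def cr(im,u,v,w=33,h=25): return cv2.resize(im[v-h:v+h,u-w:u+w],(396,300),interpolation=cv2.INTER_NEAREST)
o=np.vstack([np.hstack([cr(t,153,200),cr(t,362,198)]),np.hstack([cr(s,315,160),cr(s,176,347,44,33)])])
cv2.imwrite("pics/crop0.png",o)
```

```text
(no output)
```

View pics/crop0.png

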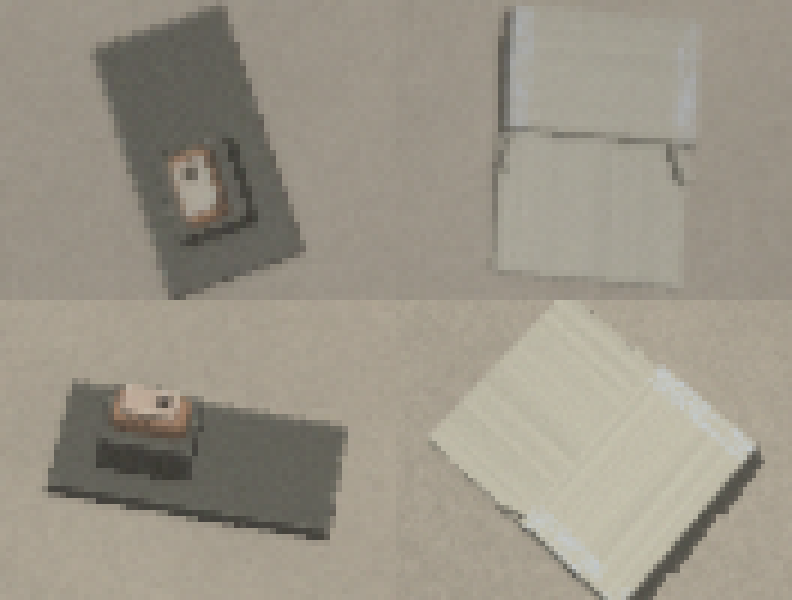

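Crop shows the card (grip block toward the robot end, dark dot on the nail), and the holder with roof on its far half (seam near crop row 137), floor in front. Helper and first measurements next.

```bash
cat > h.py <<'E'
import numpy as np,cv2,pickle
from scipy.spatial.transform import Rotation as R
def rays(c,uv,fish=False):
    uv=np.atleast_2d(np.float64(uv));K=c["mtx"]
    a=np.c_[(uv[:,0]-K[0,2])/K[0,0],(uv[:,1]-K[1,2])/K[1,1]]
    if fish:
        th=np.linalg.norm(a,axis=1);k=np.where(th>1e-9,np.sin(th)/np.maximum(th,1e-9),1)
        d=np.c_[a*k[:,None],np.cos(th)]
    else: d=np.c_[a,np.ones(len(a))]
    d=d*[1,-1,-1]
    return R.from_euler("xyz",c["orientation"]).apply(d)
def plane(c,uv,z,fish=False):
    d=rays(c,uv,fish);p=np.array(c["position"])
    return p+d*((z-p[2])/d[:,2])[:,None]
def tri(c1,u1,c2,u2,f1=False,f2=False):
    d=[rays(c1,u1,f1)[0],rays(c2,u2,f2)[0]];p=[c1["position"],c2["position"]]
    d=[x/np.linalg.norm(x) for x in d]
    A=sum(np.eye(3)-np.outer(x,x) for x in d);b=sum((np.eye(3)-np.outer(x,x))@q for x,q in zip(d,p))
    return np.linalg.solve(A,b)
def toolinc(eef,rot,target,trot):
    """shift (units 100mm) and rotvec (units .5rad) in tool axes"""
    r=R.from_euler("xyz",rot);t=R.from_euler("xyz",trot)
    return r.inv().apply(np.array(target)-eef)/100,(r.inv()*t).as_rotvec()/.5
E
python3 - <<'E'
from h import *
np.set_printoptions(precision=1,suppress=True)
d=pickle.load(open("d0.pkl","rb"));T=d["top"];S=d["scene"]
f=lambda L,u,v,ox=0,oy=0,s=6,w=33,h=25:[[u-w+(x-ox)/s-.5,v-h+(y-oy)/s-.5] for x,y in L]
tc=f([(93,50),(225,8),(304,250),(172,297)],153,200);print("card top",plane(T,tc,6))
sc=f([(75,381),(347,430),(328,528),(48,488)],315,160,0,300);print("card sc",plane(S,sc,6))
td=f([(191,174)],153,200);sd=f([(162,402)],315,160,0,300)
print("dot",plane(T,td,32),plane(S,sd,32),tri(T,td,S,sd))
hr=f([(511,8),(700,20),(697,145),(502,131)],362,198,396);print("roof",plane(T,hr,19.5))
hf=f([(497,268),(685,287)],362,198,396);print("floor",plane(T,hf,6))
hs=f([(555,301),(430,440)],176,347,396,300,4.5,44,33);print("floor sc",plane(S,hs,6))
hs=f([(652,368),(758,452)],176,347,396,300,4.5,44,33);print("roof side sc",plane(S,hs,19.5))
E
```

```text
card top [[611.3 291.1   6. ]
 [630.2 237.9   6. ]
 [529.9 198.9   6. ]
 [509.7 251.1   6. ]]
card sc [[510.4 254.4   6. ]
 [613.1 292.3   6. ]
 [631.  243.7   6. ]
 [531.4 200.6   6. ]]
dot [[555.7 240.   32. ]] [[555.4 242.4  32. ]] [555.9 240.   34.1]
roof [[ 641.1 -231.6   19.5]
 [ 637.6 -308.3   19.5]
 [ 585.7 -305.    19.5]
 [ 589.9 -226.8   19.5]]
floor [[ 536.1 -226.4    6. ]
 [ 529.9 -302.     6. ]]
floor sc [[ 534.9 -229.5    6. ]
 [ 532.2 -299.7    6. ]]
roof side sc [[ 590.4 -231.2   19.5]
 [ 645.3 -233.6   19.5]]
```

Run:
```python
from h import *
from rig import capture,state
np.set_printoptions(precision=3,suppress=True)
c=capture("wrist");s=state();r=R.from_euler("xyz",s["tcp_rot"])
print(c["mtx"],"cam in tool",r.inv().apply(c["position"]-s["eef_pos"]),(r.inv()*R.from_euler("xyz",c["orientation"])).as_matrix())
d=pickle.load(open("d0.pkl","rb"));T=d["top"];S=d["scene"]
# stand mask (brown) & dark handle
for n,(u,v) in {"top":(249,188),"scene":(268,225)}.items():
    im=d[n]["pixels"].astype(int);sub=im[v-40:v+40,u-40:u+40]
    m=((sub[...,0]-sub[...,2])>30)&(sub[...,0]>60)
    k=((sub.max(2)<60))
    for q,l in((m,"wood"),(k,"dark")):
        cs=max(cv2.findContours(q.astype(np.uint8),0,1)[0],key=cv2.contourArea)
        print(n,l,cv2.boxPoints(cv2.minAreaRect(cs))+[u-40,v-40],len(cs))
for u,v in((195,129),(302,131),(194,284),(249,188)): print(plane(T,[[u,v]],30))
print("z need over holder", s["eef_pos"])
for t in((480,-267,250),(555,239,200)): print(toolinc(s["eef_pos"],s["tcp_rot"],t,[np.pi,0,.373]))
t=d["top"]["pixels"][168:213,216:282,::-1];q=d["scene"]["pixels"][192:262,230:310,::-1]
cv2.imwrite("pics/stand.png",np.hstack([cv2.resize(t,(396,350),interpolation=0),cv2.resize(q,(400,350),interpolation=0)]))
```

```text
[[297.319   0.    259.065]
 [  0.    297.319 190.892]
 [  0.      0.      1.   ]] cam in tool [  73.222    0.873 -164.275] [[ 0.001  0.958  0.287]
 [ 1.    -0.001 -0.   ]
 [-0.     0.287 -0.958]]
top wood [[230.708 191.262]
 [244.    168.   ]
 [266.938 181.108]
 [253.646 204.369]] 88
top dark [[246. 187.]
 [246. 176.]
 [251. 176.]
 [251. 187.]] 25
scene wood [[246.4 217.8]
 [275.6 203.2]
 [288.2 228.4]
 [259.  243. ]] 135
scene dark [[263. 199.]
 [271. 199.]
 [271. 225.]
 [263. 225.]] 57
[[745.476 145.603  30.   ]]
[[ 745.359 -119.191   30.   ]]
[[370.628 129.264  30.   ]]
[[598.554   8.396  30.   ]]
z need over holder [ 268.216 -563.898  209.662]
(array([ 3.188, -1.773, -0.4  ]), array([-0.003, -0.   ,  0.142]))
(array([ 6.037, -6.02 ,  0.108]), array([-0.003, -0.   ,  0.142]))
```

View pics/stand.png

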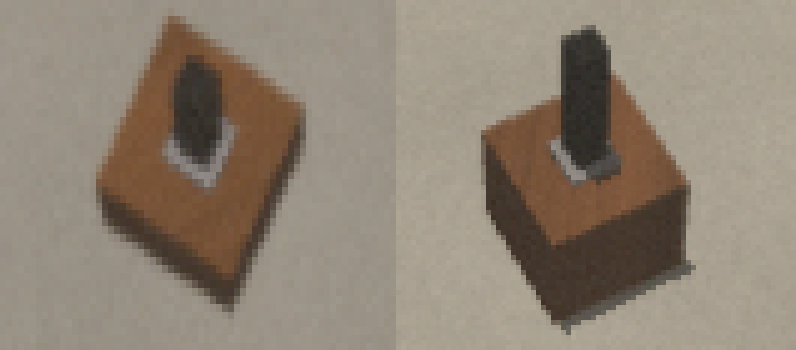

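Stand corners in the top view ≈ (244,170),(266,181),(255,204),(232,191), handle dark in its middle; confirms the pusher upright. Moving to look down at the holder on the way.

Call:
step_arm(increments=[0.5, -0.3, 0, 0, 0, 0, 1, 1, -0.6, 0, 0, 0, 0, 1])

```text
time_s: 0.4
eef_pos: [333.1, -466.4, 209.9]
tcp_rot: [-3.141, -0.0, 0.442]
ft_force: [0.7, -0.1, 0.4]
width: 1.0
gripper_force: 0.0
```

Call:
step_arm(increments=[0.5, -0.3, 0, 0, 0, 0, 1, 1, -0.6, 0, 0, 0, 0, 1])

```text
time_s: 0.65
eef_pos: [398.2, -368.6, 210.2]
tcp_rot: [-3.141, -0.0, 0.443]
ft_force: [-0.2, 0.3, -0.6]
width: 1.002
gripper_force: 0.0
```

Call:
step_arm(increments=[0.5, -0.3, 0, 0, 0, 0.1, 1, 1, -0.6, 0, 0, 0, 0.14, 1, 1, -0.6, 0, 0, 0, 0.14, 1, 1, -0.6, 0, 0, 0, 0.14, 1])

```text
time_s: 1.15
eef_pos: [462.0, -273.1, 210.3]
tcp_rot: [3.141, 0.001, 0.375]
ft_force: [0.5, -0.5, 0.4]
width: 1.002
gripper_force: 0.0
```

Run:
```python
from h import *
from rig import capture,state
c=capture("wrist");s=state();print(s["time_s"],s["eef_pos"],s["tcp_rot"])
pickle.dump(c,open("w1.pkl","wb"))
cv2.imwrite("pics/w1.png",cv2.resize(c["pixels"][:,:,::-1],(800,600)))
```

```text
1.2 [ 461.70710573 -273.84063869  210.32824335] [3.14125423e+00 3.86977239e-04 3.73374090e-01]
```

View pics/w1.png

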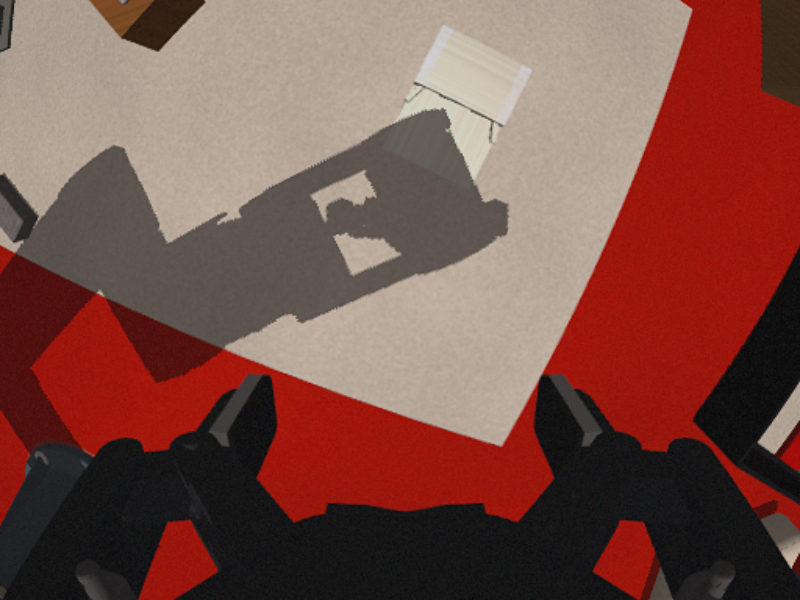

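Wrist view shows the holder: roof corners about (445,27),(531,70),(502,126),(415,85), floor front edge partly in shadow near (384,152)-(470,188). I'll convert these.

Run:
```python
from h import *
np.set_printoptions(precision=1,suppress=True)
c=pickle.load(open("w1.pkl","rb"))
print(plane(c,np.array([(445,27),(531,70),(502,126),(415,85)])/1.5625-.3,19.5,True))
print(plane(c,np.array([(384,152),(470,188)])/1.5625-.3,6,True))
T=pickle.load(open("d0.pkl","rb"))["top"]
q=plane(T,np.array([(244.3,169.9),(266.5,181.5),(254.7,204),(232.3,191.5)])-.5,62,);print(q,q.mean(0))
```

```text
[[ 642.1 -235.7   19.5]
 [ 637.5 -309.    19.5]
 [ 586.1 -304.6   19.5]
 [ 589.7 -231.9   19.5]]
[[ 533.1 -228.6    6. ]
 [ 531.9 -302.     6. ]]
[[635.8  20.9  62. ]
 [608.9 -31.5  62. ]
 [555.2  -5.1  62. ]
 [583.6  47.4  62. ]] [595.9   7.9  62. ]
```

Call:
step_arm(increments=[0.27, -0.44, 0, 0, 0, 0, 1, 0.54, -0.88, 0, 0, 0, 0, 1])

```text
time_s: 1.45
eef_pos: [479.9, -172.7, 210.2]
tcp_rot: [3.141, -0.0, 0.369]
ft_force: [-0.1, 0.0, 0.8]
width: 1.0
gripper_force: 0.0
```

Call:
step_arm(increments=[0.27, -0.44, 0, 0, 0, 0, 1, 0.54, -0.88, 0, 0, 0, 0, 1])

```text
time_s: 1.7
eef_pos: [498.5, -70.3, 210.4]
tcp_rot: [3.141, -0.0, 0.37]
ft_force: [0.0, -0.7, 0.3]
width: 1.0
gripper_force: 0.0
```

Call:
step_arm(increments=[0.27, -0.44, 0, 0, 0, 0, 1, 0.54, -0.88, 0, 0, 0, 0, 1])

```text
time_s: 1.95
eef_pos: [517.0, 31.4, 210.5]
tcp_rot: [3.141, -0.0, 0.37]
ft_force: [0.4, 0.0, -0.3]
width: 0.998
gripper_force: 0.0
```

Call:
step_arm(increments=[0.27, -0.44, 0, 0, 0, 0, 1, 0.54, -0.88, 0, 0, 0, 0, 1])

```text
time_s: 2.2
eef_pos: [535.5, 133.1, 210.4]
tcp_rot: [3.141, -0.0, 0.371]
ft_force: [0.7, -0.3, -0.8]
width: 1.003
gripper_force: 0.0
```

Call:
step_arm(increments=[0.2, -0.44, 0, 0, 0, 0, 1, 0.4, -0.88, 0, 0, 0, 0, 1, 0.4, -0.88, 0, 0, 0, 0, 1, 0.4, -0.88, 0, 0, 0, 0, 1])

```text
time_s: 2.7
eef_pos: [540.0, 228.4, 210.1]
tcp_rot: [3.141, 0.001, 0.372]
ft_force: [0.3, -1.2, 0.7]
width: 1.0
gripper_force: 0.0
```

```bash
cat > lookcard.py <<'E'
from h import *
from rig import capture,state
import sys
np.set_printoptions(precision=2,suppress=True)
c=capture("wrist");s=state();print(s["time_s"],s["eef_pos"],s["tcp_rot"])
pickle.dump(c,open(sys.argv[1]+".pkl","wb"))
cv2.imwrite(f"pics/{sys.argv[1]}.png",cv2.resize(c["pixels"][:,:,::-1],(800,600)))
E
python3 lookcard.py w2
```

```text
2.75 [540.03 228.09 210.18] [3.14 0.   0.37]
```

View pics/w2.png

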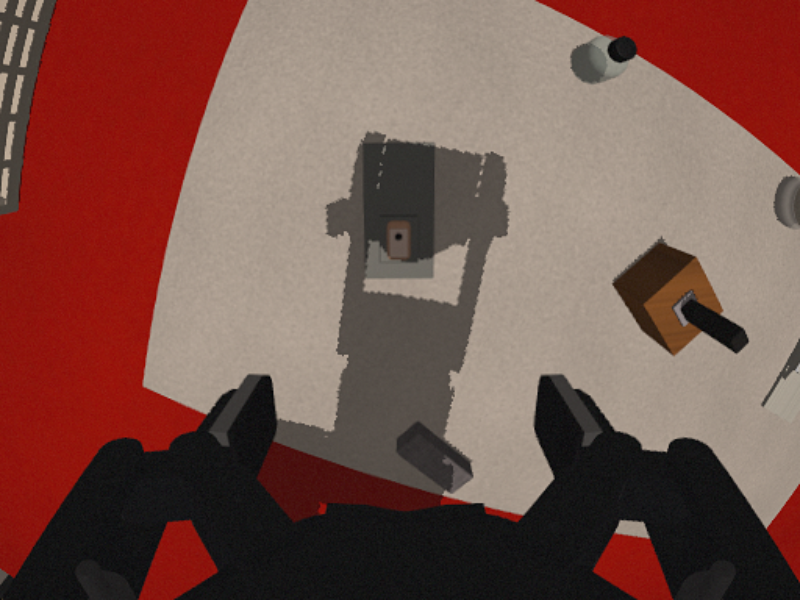

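Wrist view: card (363,142),(435,144),(433,278),(366,278) with dot (398,237), aligned with the gripper; stand top corners ~(697,257),(722,306),(673,354),(644,303).

Run:
```python
from h import *
np.set_printoptions(precision=1,suppress=True)
c=pickle.load(open("w2.pkl","rb"))
f=lambda L:np.array(L)/1.5625-.3
q=plane(c,f([(363,142),(435,144),(433,278),(366,278)]),6,True);print(q,q.mean(0))
print(plane(c,f([(398,237)]),32,True))
q=plane(c,f([(697,257),(722,306),(673,354),(644,303)]),62,True);print(q,q.mean(0))
```

```text
[[612.9 290.9   6. ]
 [631.7 237.9   6. ]
 [530.6 198.9   6. ]
 [510.7 250.1   6. ]] [571.5 244.5   6. ]
[[555.9 239.   32. ]]
[[637.5  17.6  62. ]
 [612.6 -30.8  62. ]
 [557.8  -4.8  62. ]
 [585.6  46.4  62. ]] [598.4   7.1  62. ]
```

Call:
step_arm(increments=[0.15, -0.04, 0.5, 0, 0, 0, 0.6, 0.15, -0.04, 1, 0, 0, 0, 0.6])

```text
time_s: 3.0
eef_pos: [554.6, 237.7, 110.4]
tcp_rot: [3.141, -0.004, 0.371]
ft_force: [0.7, 0.1, -0.5]
width: 0.609
gripper_force: 0.0
```

Call:
step_arm(increments=[0, 0, 0.4, 0, 0, 0, 0.6, 0, 0, 0.8, 0, 0, 0, 0.6, 0, 0, 1, 0, 0, 0, 0.6, 0, 0, 1, 0, 0, 0, 0.6])

```text
time_s: 3.5
eef_pos: [551.3, 237.0, 8.8]
tcp_rot: [-3.141, 0.004, 0.371]
ft_force: [-0.2, 0.4, 0.2]
width: 0.599
gripper_force: 0.0
```

Call:
step_arm(increments=[0, 0, 0.005, 0, 0, 0, 0.35, 0, 0, 0.005, 0, 0, 0, 0.25, 0, 0, 0.005, 0, 0, 0, 0.25, 0, 0, 0.005, 0, 0, 0, 0.25, 0, 0, 0.005, 0, 0, 0, 0.25])

```text
time_s: 4.12
eef_pos: [552.3, 239.4, 10.2]
tcp_rot: [3.142, -0.0, 0.374]
ft_force: [0.1, 0.2, -0.3]
width: 0.249
gripper_force: 0.0
```

```bash
python3 lookcard.py w3
```

```text
4.175 [552.18 239.35  10.04] [ 3.14 -0.    0.37]
```

View pics/w3.png

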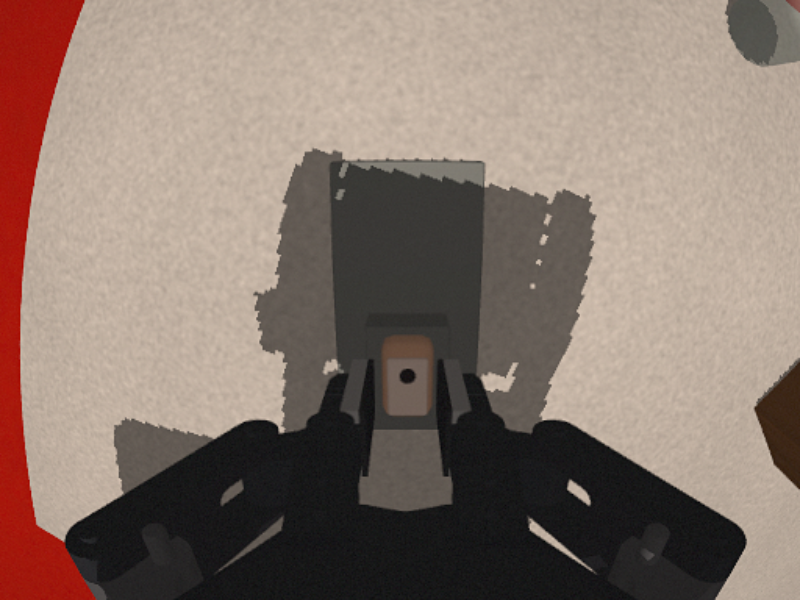

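The pads straddle the block with a little gap left (block top 367–448, pads just outside); opening is evidently not linear. Closing fully.

Call:
step_arm(increments=[0, 0, 0, 0, 0, 0, 0.1, 0, 0, 0, 0, 0, 0, 0, 0, 0, 0, 0, 0, 0, 0, 0, 0, 0, 0, 0, 0, 0])

```text
time_s: 4.68
eef_pos: [552.2, 239.3, 9.9]
tcp_rot: [-3.141, 0.0, 0.374]
ft_force: [1.2, -0.1, 1.4]
width: 0.106
gripper_force: 58.6
```

```bash
python3 lookcard.py w4; python3 -c "
import cv2
i=cv2.imread('pics/w4.png')[260:540,220:600];cv2.imwrite('pics/w4c.png',cv2.resize(i,(760,560)))"
```

```text
4.725 [552.18 239.33   9.91] [-3.14 -0.    0.37]
```

View pics/w4c.png

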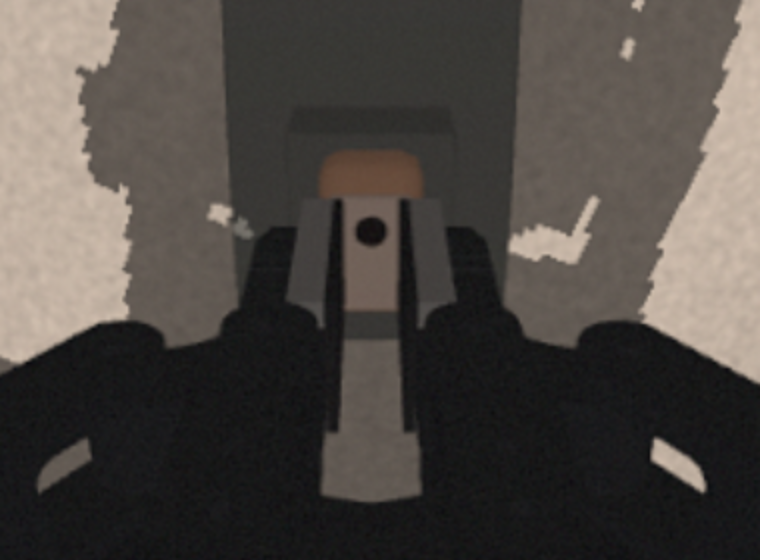

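The gap between pads (~9 mm) shows the dot, with the pads seemingly over the nail; I need to check the camera/TCP height consistency numerically.

Run:
```python
from h import *
from rig import state
np.set_printoptions(precision=2,suppress=True)
s=state();print({k:s[k] for k in("eef_pos","ft_force","wrist_torque","gripper_force","width","joint_positions")})
f=lambda L:np.array(L)/1.5625-.3
for n in("w3","w4"):
    c=pickle.load(open(n+".pkl","rb"))
    print(n,c["position"])
    q=plane(c,f([(330,162),(484,162)]),6,True);print(q,np.linalg.norm(q[0]-q[1]))
    b=plane(c,f([(367,325),(448,325)]),22,True);print("block far edge",b,np.linalg.norm(b[0]-b[1]))
    D=(407,376) if n=="w3" else (220+371/2,260+232/2)
    print("dot",plane(c,f([D]),32,True))
    r=R.from_euler("xyz",s["tcp_rot"])
    for z in(0,-10,-19,-26): # pad tips at assumed tool depth
        L=[(375,360),(447,360)] if n=="w3" else [(220+343/2,360),(220+400/2,360)]
        p=plane(c,f(L),s["eef_pos"][2]-z,True);print(z,r.inv().apply(p-s["eef_pos"]))
```

```text
{'eef_pos': array([552.18, 239.33,   9.91]), 'ft_force': array([0.61, 0.5 , 0.97]), 'wrist_torque': array([0.08, 0.08, 0.02]), 'gripper_force': 58.6443829536438, 'width': 0.1088685407204355, 'joint_positions': array([0.22, 0.78, 1.63, 0.  , 0.74, 1.42])}
w3 [620.72 265.27 174.6 ]
[[611.85 290.85   6.  ]
 [632.22 239.15   6.  ]] 55.575869118974765
block far edge [[564.49 257.46  22.  ]
 [574.86 231.07  22.  ]] 28.351527715021582
dot [[555.76 239.01  32.  ]]
0 [[ -0.75 -10.71   0.  ]
 [ -0.77  17.26  -0.  ]]
-10 [[  3.75 -10.01 -10.  ]
 [  3.73  16.26 -10.  ]]
-19 [[  7.79  -9.37 -19.  ]
 [  7.78  15.36 -19.  ]]
-26 [[ 10.94  -8.88 -26.  ]
 [ 10.92  14.67 -26.  ]]
w4 [620.72 265.18 174.33]
[[611.8  290.73   6.  ]
 [632.13 239.1    6.  ]] 55.48515706916348
block far edge [[564.53 257.4   22.  ]
 [574.87 231.05  22.  ]] 28.304147449107617
dot [[555.63 239.46  32.  ]]
0 [[-0.69 -4.25  0.  ]
 [-0.69  6.78 -0.  ]]
-10 [[  3.8   -3.94 -10.  ]
 [  3.81   6.42 -10.  ]]
-19 [[  7.85  -3.65 -19.  ]
 [  7.86   6.1  -19.  ]]
-26 [[ 11.    -3.43 -26.  ]
 [ 11.     5.86 -26.  ]]
```

Call:
step_arm(increments=[0, 0, -0.15, 0, 0, 0, 0, 0, 0, -0.3, 0, 0, 0, 0, 0, 0, -0.3, 0, 0, 0, 0, 0, 0, -0.3, 0, 0, 0, 0])

```text
time_s: 5.22
eef_pos: [552.2, 239.2, 40.3]
tcp_rot: [3.142, -0.0, 0.374]
ft_force: [-0.4, -0.4, -1.9]
width: 0.103
gripper_force: 58.6
```

```bash
python3 lookcard.py w5
python3 - <<'E'
from h import *
a=[pickle.load(open(f"w{i}.pkl","rb"))["pixels"].astype(int) for i in(4,5)]
d=np.abs(a[0]-a[1]).sum(2)>30
print("moved px in card region",d[90:230,200:320].mean(),"whole",d.mean())
from rig import state
s=state();print(s["width"],s["gripper_force"],s["ft_force"])
E
```

```text
5.275 [551.92 239.18  39.9 ] [-3.14  0.    0.37]
moved px in card region 0.0919047619047619 whole 0.24112447102864584
0.10468373010004339 58.60782064497471 [-0.00756939 -0.2935058  -1.84427568]
```

```bash
cat > cardmask.py <<'E'
from h import *
import sys
for n in sys.argv[1:]:
    c=pickle.load(open(n+".pkl","rb"));p=cv2.GaussianBlur(c["pixels"],(3,3),0).astype(float)
    m=((p[...,0]-p[...,2])/(p.sum(2)+1)<0.03)&(p.sum(2)>60)
    m[240:]=0;m[:,:190]=0;m[:,330:]=0;m[:85]=0
    for r in(112,125,140,160,180):
        x=np.where(m[r])[0];print(n,r,x.min() if len(x) else None,x.max() if len(x) else None,len(x),end=" | ")
    for u in(215,230,245,260,275,290,305):
        y=np.where(m[:,u])[0];print(u,y.min() if len(y) else None,end=" ")
    print()
E
python3 cardmask.py w3 w4 w5
```

```text
w3 112 212 302 52 | w3 125 212 308 90 | w3 140 213 307 95 | w3 160 213 307 93 | w3 180 214 306 74 | 215 104 230 107 245 110 260 111 275 113 290 109 305 104 
w4 112 211 284 49 | w4 125 212 307 88 | w4 140 212 306 87 | w4 160 212 306 88 | w4 180 213 305 78 | 215 103 230 107 245 108 260 112 275 113 290 104 305 118 
w5 112 211 278 53 | w5 125 212 306 77 | w5 140 213 307 78 | w5 160 213 306 69 | w5 180 214 305 81 | 215 104 230 106 245 108 260 110 275 111 290 115 305 106
```

Card is rigidly held (edges unchanged after lifting). Moving high over to the holder.

Call:
step_arm(increments=[0, 0, -0.5, 0, 0, 0, 0, 0, 0, -1, 0, 0, 0, 0])

```text
time_s: 5.52
eef_pos: [551.2, 239.0, 139.5]
tcp_rot: [-3.141, 0.004, 0.374]
ft_force: [1.3, 0.2, -1.7]
width: 0.108
gripper_force: 58.9
```

Call:
step_arm(increments=[-0.25, 0.44, -0.25, 0, 0, 0, 0, -0.5, 0.88, -0.5, 0, 0, 0, 0])

```text
time_s: 5.78
eef_pos: [537.3, 138.4, 190.5]
tcp_rot: [3.141, 0.0, 0.376]
ft_force: [-0.3, 0.2, -1.9]
width: 0.108
gripper_force: 58.9
```

Call:
step_arm(increments=[-0.25, 0.44, 0, 0, 0, 0, 0, -0.5, 0.88, 0, 0, 0, 0, 0])

```text
time_s: 6.02
eef_pos: [522.8, 37.5, 190.0]
tcp_rot: [3.141, -0.0, 0.374]
ft_force: [0.2, 0.4, -1.0]
width: 0.107
gripper_force: 58.9
```

Call:
step_arm(increments=[-0.25, 0.44, 0, 0, 0, 0, 0, -0.5, 0.88, 0, 0, 0, 0, 0])

```text
time_s: 6.28
eef_pos: [508.1, -62.7, 189.5]
tcp_rot: [-3.141, 0.001, 0.374]
ft_force: [0.3, -0.9, -1.9]
width: 0.106
gripper_force: 58.9
```

Call:
step_arm(increments=[-0.25, 0.44, 0, 0, 0, 0, 0, -0.5, 0.88, 0, 0, 0, 0, 0])

```text
time_s: 6.52
eef_pos: [493.7, -162.9, 189.5]
tcp_rot: [-3.141, 0.001, 0.374]
ft_force: [0.4, 0.0, -1.9]
width: 0.109
gripper_force: 58.9
```

Call:
step_arm(increments=[-0.25, 0.44, 0, 0, 0, 0.3, 0, -0.47, 0.88, 0, 0, 0, 0.6, 0, -0.47, 0.88, 0, 0, 0, 0.87, 0, -0.47, 0.88, 0, 0, 0, 0.87, 0])

```text
time_s: 7.02
eef_pos: [482.1, -260.8, 189.2]
tcp_rot: [-3.14, 0.001, -0.061]
ft_force: [-0.3, 0.3, -0.3]
width: 0.107
gripper_force: 59.0
```

Now down to about z=60 and look.

Call:
step_arm(increments=[0, 0, 0.5, 0, 0, 0, 0, 0, 0, 0.9, 0, 0, 0, 0, 0, 0, 0.9, 0, 0, 0, 0])

```text
time_s: 7.4
eef_pos: [480.6, -257.8, 97.1]
tcp_rot: [-3.136, 0.007, -0.058]
ft_force: [0.1, 0.9, -1.2]
width: 0.107
gripper_force: 58.9
```

Call:
step_arm(increments=[0, 0, 0.2, 0, 0, 0, 0, 0, 0, 0.4, 0, 0, 0, 0, 0, 0, 0.4, 0, 0, 0, 0, 0, 0, 0.4, 0, 0, 0, 0])

```text
time_s: 7.9
eef_pos: [484.0, -261.0, 61.5]
tcp_rot: [3.14, -0.002, -0.06]
ft_force: [-0.3, 0.3, -1.4]
width: 0.102
gripper_force: 59.0
```

```bash
python3 lookcard.py w6
```

```text
7.95 [ 483.94 -261.08   61.5 ] [ 3.14 -0.   -0.06]
```

View pics/w6.png

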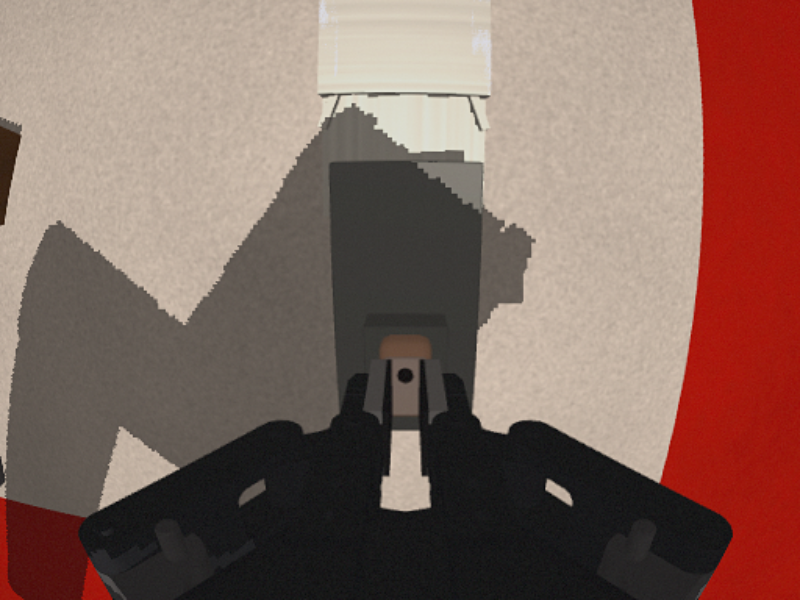

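The card's far edge (330,162)-(483,162) lies straight before the holder roof's mouth edge (318,94)-(491,95). Converting both.

Run:
```python
from h import *
np.set_printoptions(precision=2,suppress=True)
c=pickle.load(open("w6.pkl","rb"));f=lambda L:np.array(L)/1.5625-.3
e=np.array([483.94,-261.08,61.5]);r=R.from_euler("xyz",[np.pi,0,-.06])
for L,z in(([(318,94),(491,95)],19.5),([(319,4),(491,4)],19.5),([(330,162),(483,162)],57.6),([(405,376)],83.6)):
    p=plane(c,f(L),z,True);print(p,"tool",r.inv().apply(p-e))
```

```text
[[ 592.05 -229.95   19.5 ]
 [ 587.04 -305.96   19.5 ]] tool [[106.05 -37.55  42.  ]
 [105.61  38.62  42.  ]]
[[ 635.25 -232.42   19.5 ]
 [ 630.71 -309.12   19.5 ]] tool [[149.32 -37.68  42.  ]
 [149.39  39.15  42.  ]]
[[ 560.11 -239.31   57.6 ]
 [ 556.85 -294.37   57.6 ]] tool [[ 74.72 -26.3    3.9 ]
 [ 74.78  28.85   3.9 ]]
[[ 487.56 -262.01   83.6 ]] tool [[  3.67   0.72 -22.1 ]]
```

Call:
step_arm(increments=[0, -0.007, 0.15, 0, 0, 0, 0, 0, -0.007, 0.3, 0, 0, 0, 0, 0, -0.007, 0.42, 0, 0, 0, 0, 0, -0.007, 0.45, 0, 0, 0, 0, 0, -0.007, 0.45, 0, 0, 0, 0])

```text
time_s: 8.57
eef_pos: [482.4, -259.5, 14.5]
tcp_rot: [-3.141, 0.001, -0.061]
ft_force: [-1.5, -0.2, 0.5]
width: 0.106
gripper_force: 59.0
```

Call:
step_arm(increments=[0.08, 0, 0, 0, 0, 0, 0, 0.16, 0, 0, 0, 0, 0, 0, 0.24, 0, 0, 0, 0, 0, 0, 0.3, 0, 0, 0, 0, 0, 0, 0.35, 0, 0, 0, 0, 0, 0])

```text
time_s: 9.2
eef_pos: [518.3, -262.0, 15.0]
tcp_rot: [3.142, 0.0, -0.061]
ft_force: [-0.8, -0.4, 0.1]
width: 0.108
gripper_force: 59.8
```

Call:
step_arm(increments=[0.08, 0, -0.003, 0, 0, 0, 0, 0.16, 0, -0.003, 0, 0, 0, 0, 0.22, 0, -0.003, 0, 0, 0, 0, 0.27, 0, -0.003, 0, 0, 0, 0, 0.32, 0, -0.003, 0, 0, 0, 0])

```text
time_s: 9.82
eef_pos: [550.0, -263.9, 15.1]
tcp_rot: [-3.141, 0.0, -0.061]
ft_force: [-1.4, -0.2, 1.2]
width: 0.111
gripper_force: 59.8
```

Call:
step_arm(increments=[0.02, 0, 0, 0, 0, 0, 0, 0.04, 0, 0, 0, 0, 0, 0, 0.06, 0, 0, 0, 0, 0, 0])

```text
time_s: 10.2
eef_pos: [555.8, -264.3, 15.2]
tcp_rot: [-3.141, 0.0, -0.061]
ft_force: [-1.1, -0.3, 0.5]
width: 0.106
gripper_force: 59.8
```

Call:
step_arm(increments=[0.01, 0, 0, 0, 0, 0, 0, 0.02, 0, 0, 0, 0, 0, 0, 0.02, 0, 0, 0, 0, 0, 0])

```text
time_s: 10.58
eef_pos: [557.4, -264.3, 15.1]
tcp_rot: [-3.141, 0.001, -0.061]
ft_force: [-3.1, 0.3, 1.2]
width: 0.112
gripper_force: 59.8
```

Call:
step_arm(increments=[0.01, 0, 0, 0, 0, 0, 0, 0.015, 0, 0, 0, 0, 0, 0, 0.015, 0, 0, 0, 0, 0, 0])

```text
time_s: 10.95
eef_pos: [557.7, -263.8, 14.7]
tcp_rot: [-3.14, 0.004, -0.061]
ft_force: [-6.2, 0.2, 0.5]
width: 0.108
gripper_force: 59.9
```

Stopped at the predicted depth with a 6 N end-stop reaction: home. Release and rise.

Call:
step_arm(increments=[-0.005, 0, 0, 0, 0, 0, 0.3, -0.01, 0, 0, 0, 0, 0, 0.6, -0.01, 0, 0, 0, 0, 0, 0.6, -0.01, 0, 0, 0, 0, 0, 0.6, -0.01, 0, 0, 0, 0, 0, 0.6])

```text
time_s: 11.58
eef_pos: [558.5, -264.5, 15.3]
tcp_rot: [3.141, -0.0, -0.061]
ft_force: [-0.9, 0.7, 0.7]
width: 0.602
gripper_force: 0.0
```

Call:
step_arm(increments=[0, 0, -0.2, 0, 0, 0, 0.6, 0, 0, -0.5, 0, 0, 0, 0.6, 0, 0, -0.8, 0, 0, 0, 0.6, 0, 0, -0.8, 0, 0, 0, 0.6, 0, 0, -0.8, 0, 0, 0, 0.6])

```text
time_s: 12.2
eef_pos: [558.1, -264.3, 95.6]
tcp_rot: [3.142, -0.0, -0.061]
ft_force: [-0.9, 0.6, -0.5]
width: 0.6
gripper_force: 0.0
```

```bash
python3 lookcard.py w7;python3 - <<'E'
from h import *
np.set_printoptions(precision=2,suppress=True)
c=pickle.load(open("w7.pkl","rb"));p=c["pixels"].astype(int)
# dark dot inside the pale nail near image centre; print candidates
g=p.max(2);m=(g<45).astype(np.uint8);m[:120]=0;m[250:]=0;m[:,:200]=0;m[:,320:]=0
n,l,st,ce=cv2.connectedComponentsWithStats(m)
for i in range(1,n):
    if 4<st[i,4]<120: print(st[i],ce[i],plane(c,ce[i],38,True))
E
```

```text
12.25 [ 557.71 -264.06   94.86] [-3.14  0.   -0.06]
[241 172  22   4  65] [251.42 173.32] [[ 579.71 -260.66   38.  ]]
[263 172  15   5  43] [269.98 173.65] [[ 578.59 -274.86   38.  ]]
[256 193   6   6  28] [258.39 195.82] [[ 561.33 -264.89   38.  ]]
[269 226   7   2   8] [272.38 226.88] [[ 534.17 -274.62   38.  ]]
```

```bash
python3 -c "
import cv2
i=cv2.imread('pics/w7.png');cv2.imwrite('pics/w7c.png',i)"
```

```text
(no output)
```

View pics/w7.png

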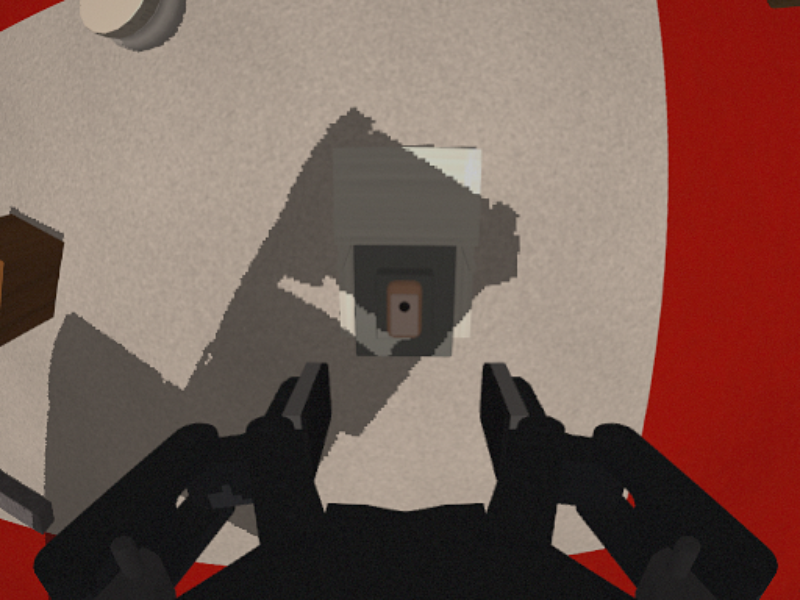

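Card sits in the holder with only its outer half and block visible (roof edge at row 245, outer edge row 356, dot (404,306)). Verify distances numerically, and measure the pusher for grasping.

Run:
```python
from h import *
np.set_printoptions(precision=2,suppress=True)
c=pickle.load(open("w7.pkl","rb"));f=lambda L:np.array(L)/1.5625-.3
dot=plane(c,[[258.39,195.82]],38,True)[0]
x=np.array([np.cos(-.061),np.sin(-.061),0])
for L,z,n in(([(333,246),(480,246)],19.5,"mouth exp 28"),([(357,356),(452,356)],12,"outer end exp -39"),([(333,148),(481,148)],19.5,"roof back exp 79")):
    p=plane(c,f(L),z,True);print(n,p,(p.mean(0)-dot)@x)
s=[598.4-1,7.4,0]
print("stand from here",np.array(s)-[557.7,-264.1,0])
```

```text
mouth exp 28 [[ 591.18 -228.94   19.5 ]
 [ 586.48 -306.58   19.5 ]] 27.623716147753434
outer end exp -39 [[ 524.44 -234.96   12.  ]
 [ 521.09 -290.31   12.  ]] -38.62806232584923
roof back exp 79 [[ 642.59 -233.22   19.5 ]
 [ 638.06 -309.03   19.5 ]] 79.23086906391713
stand from here [ 39.7 271.5   0. ]
```

Call:
step_arm(increments=[0, 0, -0.5, 0, 0, 0, 0.6, 0, 0, -1, 0, 0, 0, 0.6])

```text
time_s: 12.5
eef_pos: [557.2, -263.8, 194.1]
tcp_rot: [-3.139, 0.004, -0.061]
ft_force: [0.7, -0.3, 0.6]
width: 0.604
gripper_force: 0.0
```

Call:
step_arm(increments=[0.04, -0.45, -0.1, 0, 0, 0, 0.6, 0.08, -0.91, -0.2, 0, 0, 0, 0.6])

```text
time_s: 12.75
eef_pos: [571.5, -173.5, 214.9]
tcp_rot: [-3.141, 0.001, -0.063]
ft_force: [0.3, 0.1, -0.1]
width: 0.604
gripper_force: 0.0
```

Call:
step_arm(increments=[0.04, -0.45, 0, 0, 0, 0, 0.6, 0.08, -0.91, 0, 0, 0, 0, 0.6])

```text
time_s: 13.0
eef_pos: [584.9, -82.3, 214.1]
tcp_rot: [-3.141, 0.002, -0.062]
ft_force: [0.2, 0.6, -0.4]
width: 0.602
gripper_force: 0.0
```

Call:
step_arm(increments=[0.04, -0.45, 0, 0, 0, 0.3, 0.6, 0.07, -0.91, 0, 0, 0, 0.6, 0.6, 0.07, -0.91, 0, 0, 0, 0.81, 0.6, 0.07, -0.91, 0, 0, 0, 0.81, 0.6, 0.07, -0.91, 0, 0, 0, 0.81, 0.6])

```text
time_s: 13.62
eef_pos: [597.6, 6.2, 214.4]
tcp_rot: [3.141, 0.001, -0.465]
ft_force: [-0.7, -0.6, 0.4]
width: 0.605
gripper_force: 0.0
```

```bash
python3 lookcard.py w8;python3 - <<'E'
from h import *
np.set_printoptions(precision=2,suppress=True)
c=pickle.load(open("w8.pkl","rb"));p=c["pixels"].astype(int)
m=((p[...,0]-p[...,2])>25)&((p[...,1]-p[...,2])>8)
m=m.astype(np.uint8)
cs=[x for x in cv2.findContours(m,0,1)[0] if cv2.contourArea(x)>300]
for k in cs:
    h=cv2.approxPolyDP(cv2.convexHull(k),3,True)[:,0]
    print(cv2.contourArea(k),h.tolist()); q=plane(c,h,62,True)[:,:2];print(q)
# brightness classes in the stand neighbourhood, coarse map
k=max(cs,key=cv2.contourArea);x,y,w,hh=cv2.boundingRect(k);print(x,y,w,hh)
for r in range(y-8,y+hh+30,4): print(r,"".join("B" if m[r,u] else "#" if p[r,u].max()<50 else "." for u in range(x-20,x+w+20,2)))
E
```

```text
13.675 [597.66   6.01 214.61] [ 3.14  0.   -0.47]
867.0 [[161, 322], [165, 347], [125, 373], [120, 367], [151, 324]]
[[464.33 232.01]
 [417.06 260.06]
 [379.77 385.94]
 [396.69 383.39]
 [466.35 250.14]]
2734.5 [[281, 140], [286, 147], [285, 199], [231, 199], [216, 156], [235, 140]]
[[618.78 -31.37]
 [609.55 -32.9 ]
 [556.88  -6.72]
 [584.12  47.59]
 [634.85  39.17]
 [640.86  12.61]]
96757.5 [[508, 50], [510, 261], [504, 274], [452, 305], [77, 304], [24, 274], [15, 257], [0, 184], [17, 95], [176, 7], [218, 0], [474, 0], [482, 3]]
[[ 605.73 -379.66]
 [ 278.01 -308.26]
 [ 257.68 -293.14]
 [ 266.13 -177.57]
 [ 540.73  354.87]
 [ 624.65  428.62]
 [ 656.56  422.8 ]
 [ 762.73  358.34]
 [ 844.73  245.65]
 [ 804.62    2.28]
 [ 787.76  -40.96]
 [ 684.33 -349.02]
 [ 677.59 -362.27]]
0 0 512 308Traceback (most recent call last):
  File "<stdin>", line 12, in <module>
  File "<stdin>", line 12, in <genexpr>
IndexError: index 512 is out of bounds for axis 1 with size 512
```

Run:
```python
from h import *
np.set_printoptions(precision=2,suppress=True)
c=pickle.load(open("w8.pkl","rb"));p=c["pixels"].astype(int)
for r in range(136,226,3): print(r,"".join("B" if p[r,u,0]-p[r,u,2]>25 else "#" if p[r,u].max()<42 else "+" if p[r,u].max()<75 else "." for u in range(206,300)))
```

```text
136 ..............................................................................................
139 ..............................++++++..........................................................
142 ............................BBBBBBBBBBBBBBBBBBBBBBBBBBBBBBBBBBBBBBBBBBBBBBBBB+................
145 ..........................BBBBBBBBBBBBBBBBBBBBBBBBBBBBBBBBBBBBBBBBBBBBBBBBBBBBB+.............B
148 ........B................BBBBBBBBBBBBBBBBBBBBBBBBBBBBBBBBBBBBBBBBBBBBBBBBBBBBBBBB............B
151 .........................BBBBBBBBBBBBBBBBBBBBBBBBBBBBBBBBBBBBBBBBBBBBBBBBBBBBBBBB......BBBBBBB
154 .........................BBBBBBBBBBBBBBBBBBBBBBBBBBBBBBBBBBBBBBBBBBBBBBBBBBBBBBBB......BBBBBBB
157 ...........BB............BBBBBBBBBBBBBBBBBBBBBBBBBBBBBBBBBBBBBBBBBBBBBBBBBBBBBBB.........BBBBB
160 .............B....BBB.B..BBBBBBBBBBBBBBBBBBBBBBBBBBBBBBBBBBBBBBBBBBBBBBBBBBBBBBB+........BBBBB
163 .............BBBBBBBBBBBBBBBBBBBBBBBBBBBBBBBBBBBBBBBBBBBBBBBBBBBBBBBBBBBBBBBBBBB..........BBBB
166 B..............BBBBBB.BBBBBBBBBBBBBBBBBBBB+..+.+++++.++...++..+BBBBBBBBBBBBBBBBBB...........BB
169 BB.....
[... 1169 characters left out ...]
.......
205 BBBBBBBB.BBBBBB...............................................................................
208 BBBBBBBBBBBBBBB...............................................................................
211 BBBBBBBBBBBBBBBB..............................................................................
214 BBBBBBBBBBBBBBBBB.............................................................................
217 BBBBBBBBBBBBBBBBBB............................................................................
220 BBBBBBBBBBBBBBBBBBBBB.........................................................................
223 BBBBBBBBBBBBBBBBBBBBB.........................................................................
```

Call:
step_arm(increments=[-0.01, -0.003, 0.4, 0, 0, 0, 0.6, -0.01, -0.003, 0.8, 0, 0, 0, 0.6])

```text
time_s: 13.92
eef_pos: [597.7, 6.4, 134.9]
tcp_rot: [-3.141, -0.002, -0.467]
ft_force: [0.2, -0.3, -0.5]
width: 0.598
gripper_force: 0.0
```

Call:
step_arm(increments=[0, 0, 0.25, 0, 0, 0, 0.6, 0, 0, 0.45, 0, 0, 0, 0.5, 0, 0, 0.54, 0, 0, 0, 0.4, 0, 0, 0.54, 0, 0, 0, 0.4, 0, 0, 0.54, 0, 0, 0, 0.4])

```text
time_s: 14.55
eef_pos: [598.0, 7.0, 82.1]
tcp_rot: [-3.141, -0.002, -0.466]
ft_force: [0.1, -0.1, 0.3]
width: 0.4
gripper_force: 0.0
```

Call:
step_arm(increments=[0, 0, 0, 0, 0, 0, 0.25, 0, 0, 0, 0, 0, 0, 0.1, 0, 0, 0, 0, 0, 0, 0, 0, 0, 0, 0, 0, 0, 0, 0, 0, 0, 0, 0, 0, 0])

```text
time_s: 15.18
eef_pos: [597.9, 7.2, 82.2]
tcp_rot: [-3.141, -0.002, -0.466]
ft_force: [0.1, 1.1, 5.5]
width: 0.154
gripper_force: 58.8
```

Call:
step_arm(increments=[0, 0, -0.1, 0, 0, 0, 0, 0, 0, -0.3, 0, 0, 0, 0, 0, 0, -0.6, 0, 0, 0, 0, 0, 0, -0.9, 0, 0, 0, 0, 0, 0, -1, 0, 0, 0, 0])

```text
time_s: 15.8
eef_pos: [598.1, 7.3, 183.2]
tcp_rot: [-3.141, -0.003, -0.466]
ft_force: [0.0, 0.1, -1.0]
width: 0.148
gripper_force: 58.4
```

Call:
step_arm(increments=[0, 0, -0.2, 0, 0, 0, 0, 0, 0, -0.2, 0, 0, 0, 0])

```text
time_s: 16.05
eef_pos: [597.7, 7.3, 201.9]
tcp_rot: [-3.141, -0.002, -0.466]
ft_force: [-0.4, 0.2, -0.1]
width: 0.152
gripper_force: 58.4
```

Run:
```python
from h import *
from rig import capture,state
np.set_printoptions(precision=2,suppress=True)
s=state();print(s["eef_pos"],s["tcp_rot"],s["width"],s["gripper_force"],s["ft_force"])
d={n:capture(n) for n in("top","scene","wrist")};pickle.dump(d,open("d1.pkl","wb"))
# predict where ball is seen
r=R.from_euler("xyz",s["tcp_rot"]);b=s["eef_pos"]+r.apply([-0.5,0,76.7]);print("ball",b)
def proj(c,p):
    q=R.from_euler("xyz",c["orientation"]).inv().apply(p-c["position"])*[1,-1,-1]
    return c["mtx"][:2,:2]@(q[:2]/q[2])+c["mtx"][:2,2]
for n in("top","scene"):
    u=proj(d[n],b);print(n,u,"TCP",proj(d[n],s["eef_pos"]))
    p=d[n]["pixels"].astype(int);x,y=np.round(u).astype(int)
    for v in range(y-26,y+16,2): 
        print(v,"".join("#" if p[v,w].max()<55 else "B" if p[v,w,0]-p[v,w,2]>30 else "%" if p[v,w].max()<110 else "." for w in range(max(x-30,0),min(x+30,512))))
```

```text
[597.74   7.28 201.86] [-3.14 -0.   -0.47] 0.15197840807227242 58.44710648059845 [-0.36  0.16 -0.12]
ball [597.45   7.48 125.16]
top [248.66 179.01] TCP [248.07 169.65]
153 ....%#####%###%%%%.%%%%%%%%%%%%....%%%%######%%%%%%%%%%%%%%%
155 %.....%#####%%%#####%%%%%%%%%%%%%%%#########%%%%%%%%%%%%%%%%
157 %%%%%%%%%%%%%%%%%%%%%##############%%%%####%%%%%%%%%%%%%%%%%
159 %%%%%%%%%%%%%%%%%%%%%%%%%%%%%%%%%%#########%%%%%%%%%%%%%%%%.
161 %%%%%%%%%%%%%%%%%%%%%%%%%%%%%%%%###########%%%%%%%%%%%%%%%%%
163 %%%%%%%%%%%%%%%%%%%%%%%%%%%%%%%%%%%%%%%###%%%%%%%%%%%%%%%%%%
165 %%%%%%%%%%%%%%%%%%%%%%%%%%%%%%%%%%%%%%%%%%%%%%%%%%%%%%%%%%%.
167 %%%%%%%%%%%%%%%%%%%%%%%%%%%%%%%%%%%%%%%%%%%%%%%%%%%%%%%%%%%%
169 %%%%%%%%%%%%%%%%%%%%%%%%%%%%%%%%%%%%%%%%%%%%%%%%%%%%%%%%%%%%
171 %%%%%%%%%%%%%%%%%%%%%%%%%%%%%%%%%%%%%%%%%%%%%%%%%%%%%%%%%%%%
173 %%%%%%%%%%%%%%%%%%%%%%%%%%%%%%%%%%%%%%%%%%%%%%%%%%%%%%%%%%%.
175 %%%%%%%%%%%%%%%%%%%%%%%%%%%%%%%%%%%%%%%%%%%%%%%%%%%%%%%%%%..
177 #%###%%%##%###%%%%%%%%%%%%%%%%%%%%%%%%%%%%%%%%%%%%%%%%%%....
179 ######%#%####%#%##%#%%%%%%%%%%%%%%%%%%%%%%%%%%%%%%%%%%%.....
181 %#####%##%####%%#
[... 1140 characters left out ...]
%%%%%%%%%%%%%%%....%%%%...........................
201 %%%%%%%%%%%%%%%%%%%%%%%%%%%%%%%%%...........................
203 %%%%%%%%%%%%%%%%%%%%%%%%%%%%%%%%%...........................
205 %%%%%%%%%%%%%%%%%%%%%%%%%%%%%%%%%...........................
207 %%%%%%%%%%%%%%%%%%%%%%%%%%%%%%%%%BBBBB......................
209 %%%%%%%%%%%%%%%%%%%%%%%%%%%%%BBBBBBBBBB.....................
211 %%%%%%%%%%%%%%%%%%%%%%%%BBBBBBBBBBBBBBBBB...................
213 %%%%%%%%%%%%%%%%%%%%BBBBBBBBBBBBBBBBBBBBBB..................
215 %%%%%%%%%%%%%%%BBBBBBBBBBBBBBBBBBBBBBBBBB%%%%...............
217 %%%%%%%%%%%BBBBBBBBBBBBBBBBBBBBBBBB%%BBBBB%%%%%%............
219 %%%%%%%%%%BBBBBBBBBBBBBBBBBBBBBB%%BB%B%BBBBB%%%%%%..........
```

Pusher is cleanly lifted (scene view ball at (268,206), predicted (267,205)). Moving over the holder, aligning yaw.

Call:
step_arm(increments=[0.06, 0.3, 0, 0, 0, 0, 0, 0.12, 0.6, 0, 0, 0, 0, 0, 0.18, 0.9, 0, 0, 0, 0, 0])

```text
time_s: 16.58
eef_pos: [571.8, -81.7, 199.8]
tcp_rot: [3.141, 0.003, -0.466]
ft_force: [-0.4, 0.2, -0.8]
width: 0.151
gripper_force: 58.5
```

Call:
step_arm(increments=[0.06, 0.3, 0, 0, 0, 0, 0, 0.12, 0.6, 0, 0, 0, 0, 0, 0.18, 0.9, 0, 0, 0, 0, 0])

```text
time_s: 16.95
eef_pos: [547.4, -170.2, 199.8]
tcp_rot: [-3.141, 0.003, -0.466]
ft_force: [0.4, 0.0, -1.6]
width: 0.155
gripper_force: 58.5
```

Call:
step_arm(increments=[0.05, 0.3, 0, 0, 0, -0.2, 0, 0.12, 0.6, 0, 0, 0, -0.4, 0, 0.18, 0.94, 0, 0, 0, -0.6, 0, 0.18, 0.94, 0, 0, 0, -0.81, 0, 0.18, 0.94, 0, 0, 0, -0.81, 0])

```text
time_s: 17.58
eef_pos: [521.5, -261.7, 199.9]
tcp_rot: [-3.14, 0.002, -0.063]
ft_force: [0.3, 0.7, -0.3]
width: 0.157
gripper_force: 58.6
```

Call:
step_arm(increments=[0, 0, 0, 0, 0.25, 0, 0, 0, 0, 0, 0, 0.5, 0, 0, 0, 0, 0, 0, 0.75, 0, 0, 0, 0, 0, 0, 1, 0, 0, 0, 0, 0, 0, 1, 0, 0])

```text
time_s: 18.2
eef_pos: [520.0, -259.9, 199.5]
tcp_rot: [-3.136, -0.496, -0.067]
ft_force: [-1.0, -0.9, -0.2]
width: 0.153
gripper_force: 58.6
```

```bash
cat > plan.py <<'E'
from h import *
from rig import state
import sys
np.set_printoptions(precision=3,suppress=True)
s=state();r=R.from_euler("xyz",s["tcp_rot"]);B=np.array([-0.5,0,76.7])
b=s["eef_pos"]+r.apply(B);top=s["eef_pos"]+r.apply(B-[0,0,131.5])
print("t",s["time_s"],"ball",b,"top",top,"rot",s["tcp_rot"],"F",s["ft_force"],s["gripper_force"],s["width"])
T=R.from_euler("xyz",[np.pi,-.524,-.061])
for z in map(float,sys.argv[1:]):
    t=np.array([561.0,-265.2,z])-T.apply(B)
    print(z,*toolinc(s["eef_pos"],s["tcp_rot"],t,[np.pi,-.524,-.061]))
E
python3 plan.py 70 48
```

```text
t 18.2 ball [ 555.958 -261.831  131.783] top [ 493.514 -258.412  247.461] rot [-3.136 -0.496 -0.067] F [-1.01  -0.889 -0.249] 58.60122799873352 0.1526563435689857
70.0 [-0.269  0.031  0.568] [-0.006  0.057 -0.011]
48.0 [-0.374  0.032  0.762] [-0.006  0.057 -0.011]
```

Call:
step_arm(increments=[-0.08, 0.01, 0.16, 0, 0.05, 0, 0, -0.16, 0.02, 0.33, 0, 0.05, 0, 0, -0.25, 0.03, 0.5, 0, 0.05, 0, 0, -0.31, 0.03, 0.64, 0, 0.05, 0, 0, -0.31, 0.03, 0.64, 0, 0.05, 0, 0])

```text
time_s: 18.82
eef_pos: [526.5, -264.4, 129.2]
tcp_rot: [-3.139, -0.523, -0.062]
ft_force: [-0.8, -0.1, -0.3]
width: 0.155
gripper_force: 58.6
```

```bash
python3 plan.py 48 38
python3 - <<'E'
from h import *
from rig import capture,state
d={n:capture(n) for n in("top","scene","wrist")};pickle.dump(d,open("d2.pkl","wb"))
s=state();r=R.from_euler("xyz",s["tcp_rot"]);b=s["eef_pos"]+r.apply([-.5,0,76.7])
def proj(c,p):
    q=R.from_euler("xyz",c["orientation"]).inv().apply(p-c["position"])*[1,-1,-1]
    return c["mtx"][:2,:2]@(q[:2]/q[2])+c["mtx"][:2,2]
for n in("scene","top"):
    u=proj(d[n],b);v=proj(d[n],np.array([561,-265.2,38]));print(n,"ball",u,"dot",v)
    x,y=np.round(v).astype(int);p=d[n]["pixels"].astype(int)
    for j in range(y-16,y+13):print(j,"".join("#" if p[j,w].max()<60 else "%" if p[j,w].max()<105 else "n" if p[j,w,0]-p[j,w,2]>35 else "." for w in range(x-28,x+28)))
E
```

```text
t 18.825 ball [ 564.317 -266.535   62.564] top [ 498.691 -262.819  176.457] rot [-3.139 -0.523 -0.062] F [-0.754 -0.06  -0.331] 58.599552512168884 0.15495040816382222
48.0 [-0.103 -0.013  0.109] [-0.004  0.001 -0.001]
38.0 [-0.153 -0.013  0.196] [-0.004  0.001 -0.001]
scene ball [158.64533596 328.30535789] dot [160.99657827 331.45977696]
315 %%%%%%%%%%%%%%%.%%%%%%%%%%..............................
316 %%%%%%%%%%%%%%%%.%%%%%%%##%%............................
317 %%%%%%%%%%%%%%%%%%.%%%%###%%............................
318 %%%%%%%%%%%%%%%%%%.%%%%####%%...........................
319 %%%%%%%%%%%%%%%%%%..%%%####%%%..........................
320 %%%%%%%%%%%%%%%%%%%%.%%%##%...%.........................
321 %%%%%%%%%%%%%%%%%%%%%%%%%%%....%........................
322 %%%%%%%%%%%%%%%%%%%%%.%%%%%%...%%.......................
323 %%%%%%%%%%%%%%%%%%#%%%%%%%%%%....%......................
324 %%%%%%%%%%%%%%%%####%%%.%%%%%%%.........................
325 %%%%%%%%%%%%%%%%#####%%%.%%%%..%...%%...................
326 %%%%%%%%%%%%%%%####%#%%%%..%...%%....%..................
327 %%%%%%%%%%%%%%######%%%%
[... 2146 characters left out ...]
%%..%%%......................
207 ..................%%...n........%.......................
208 ..................%%...n................................
209 ..................%%..%............%%%%.................
210 ..................%%..%%......%....%%#%%%%..............
211 ..................%%..%%......%....%#####%..............
212 ..................%%..%%%%%%%%%...%###%###%.............
213 ..................%%..%%%%%%%%%...%#%%%%##%%............
214 ..................%%..%%%%%%%%%%%%%%%%%%%##%..%%........
215 ..................%%%%%%%%%%%%%%%%%%%%%%%###%%#%%%......
216 ...................%%%%%%%%%%%%%%%#%#%%%%%######%%%.....
217 ............%......%%%%%%%%%%%%.%%####%%%%%######%%%%...
```

Call:
step_arm(increments=[-0.05, -0.01, 0.05, 0, 0, 0, 0, -0.1, -0.013, 0.11, 0, 0, 0, 0, -0.1, -0.013, 0.11, 0, 0, 0, 0, -0.1, -0.013, 0.11, 0, 0, 0, 0])

```text
time_s: 19.48
eef_pos: [523.0, -263.7, 116.4]
tcp_rot: [3.141, -0.526, -0.061]
ft_force: [-0.2, -0.7, -1.2]
width: 0.154
gripper_force: 58.6
```

```bash
python3 plan.py 42 38
```

```text
t 19.475 ball [ 560.953 -266.12    49.805] top [ 495.066 -261.998  163.533] rot [ 3.141 -0.526 -0.061] F [-0.218 -0.69  -1.197] 58.60013008117676 0.153847970538467
42.0 [-0.038 -0.009  0.067] [ 0.001 -0.004  0.001]
38.0 [-0.058 -0.009  0.102] [ 0.001 -0.004  0.001]
```

Call:
step_arm(increments=[-0.017, -0.008, 0.03, 0, 0, 0, 0, -0.033, -0.008, 0.058, 0, 0, 0, 0, -0.033, -0.008, 0.058, 0, 0, 0, 0, -0.033, -0.008, 0.058, 0, 0, 0, 0])

```text
time_s: 19.98
eef_pos: [522.6, -262.6, 108.9]
tcp_rot: [-3.141, -0.525, -0.061]
ft_force: [-0.7, -0.8, -0.8]
width: 0.156
gripper_force: 58.6
```

Call:
step_arm(increments=[-0.005, 0, 0.009, 0, 0, 0, 0, -0.01, 0, 0.017, 0, 0, 0, 0, -0.01, 0, 0.017, 0, 0, 0, 0])

```text
time_s: 20.35
eef_pos: [522.6, -262.6, 107.0]
tcp_rot: [-3.142, -0.525, -0.061]
ft_force: [-0.6, -0.2, 0.4]
width: 0.151
gripper_force: 58.6
```

```bash
python3 plan.py 38
```

```text
t 20.35 ball [ 560.584 -264.972   40.415] top [ 494.787 -260.939  154.199] rot [-3.142 -0.525 -0.061] F [-0.623 -0.218  0.374] 58.64202797412872 0.15085111322296785
38.0 [-0.008  0.002  0.023] [ 0.    -0.002 -0.   ]
```

Call:
step_arm(increments=[-0.004, 0, 0.012, 0, 0, 0, 0, -0.008, 0, 0.022, 0, 0, 0, 0, -0.008, 0, 0.022, 0, 0, 0, 0, -0.008, 0, 0.022, 0, 0, 0, 0])

```text
time_s: 20.85
eef_pos: [523.0, -262.7, 104.7]
tcp_rot: [3.142, -0.525, -0.061]
ft_force: [-1.6, -0.3, 2.0]
width: 0.154
gripper_force: 58.7
```

Call:
step_arm(increments=[0, 0, 0, 0, 0, 0, 0])

```text
time_s: 20.98
eef_pos: [523.0, -262.7, 104.8]
tcp_rot: [3.141, -0.525, -0.061]
ft_force: [-1.7, -0.1, 2.6]
width: 0.154
gripper_force: 58.7
```

Call:
step_arm(increments=[0, 0, 0, 0, 0, 0, 0])

```text
time_s: 21.1
eef_pos: [523.0, -262.6, 104.8]
tcp_rot: [3.142, -0.525, -0.061]
ft_force: [-0.8, 0.8, 1.2]
width: 0.159
gripper_force: 58.7
```

```bash
python3 plan.py 38
python3 - <<'E'
from h import *
from rig import capture,state
F=[]
for i in range(6): d=capture("scene");F.append(state()["ft_force"])
print(np.mean(F,0),np.std(F,0))
pickle.dump({"scene":d,"top":capture("top")},open("d3.pkl","wb"))
p=d["pixels"].astype(int)
for j in range(318,345):print(j,"".join("#" if p[j,w].max()<60 else "%" if p[j,w].max()<105 else "n" if p[j,w,0]-p[j,w,2]>35 else "." for w in range(133,189)))
E
```

```text
t 21.1 ball [ 560.959 -264.972   38.131] top [ 495.168 -260.937  151.919] rot [ 3.142 -0.525 -0.061] F [-0.762  0.779  1.191] 58.737008571624756 0.15926401837381193
38.0 [0.001 0.002 0.001] [ 0.    -0.002 -0.   ]
[-1.01534007 -0.19867009  1.81640479] [0.37689671 0.23298713 0.53466116]
318 %%%%%%%%%%%%%%%%%%%%%%##%%..............................
319 %%%%%%%%%%%%%%%%%..%%%%##%.%.%..........................
320 %%%%%%%%%%%%%%%%%%%..%%##%%...%.........................
321 %%%%%%%%%%%%%%%%%%%%..%%%%%%...%........................
322 %%%%%%%%%%%%%%%%%%%%%.%%%%##%..%%.......................
323 %%%%%%%%%%%%%%%%%%%%%%%%%%%%%%...%......................
324 %%%%%%%%%%%%%%%%###%%%%.%%...%..........................
325 %%%%%%%%%%%%%%%%####%%%.%%..........%...................
326 %%%%%%%%%%%%%%%######%%%.%%..........%..................
327 %%%%%%%%%%%%%%#######%%%%%%%.....%....%.................
328 %%%%%%%%%%%%%########%%%%..%%.....%....%................
329 %%%%%%%%%%%%#####%##%...%%.%%%....n%....................
330 %%%%%%%%%%%#%%###%##%n...%%..%%.........................
331 %%%%%%%.%%##%.%#%%%#%nnn..%%.%%%...nn%....%.............
332 %%%%%....%%%%..%%..%%.nnn..%%%%...nnnn...%%.............
333 %%%%.......%....%%.....nnn........nnn%..%%%%............
334 %%%%.............%%......n.......nnnn%.%###%%...........
335 %%%%.............%%%......nn....nnnn%.%%###%............
336 %%%%...%..........%%%......nn.nnnnn..%%##%%.............
337 %%%%....%..........%%%%.....nnnnnn%.%%###%..............
338 .........%..........%%%%.....nnnn..%%###%%..............
339 ......................%%%.......%.%%###%%...............
340 ............%..........%%%........%###%%................
341 .............%..........%%%......%##%%..................
342 ..............%..........%%%....%###%...................
343 ...............%..........%#%..%###%....................
344 ................%..........%%%%%##%.....................
```

```bash
python3 -c "
from rig import hand_in
print(hand_in())"
```

```text
the job is handed in; nothing more can be done
None
```

I handed the job in with the card home and released, and the gripper holding the pusher on the nail dot, leaning about 30° and pressing with roughly 2.4 N (estimated 3 mm of sink); `hand_in()` gave no verdict, so I don't know the judged result.

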